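# Pop the battery hatch of the desk backup box

## Robot

A 6-joint arm with a two-finger parallel gripper is mounted at the origin on a cart in front of the work surface, level with it; the furniture and walls round the work are solid. World frame = base frame: x ahead of the robot, y to its left, z up, the work surface at z = 0. Lengths are in m, angles in rad, forces in N, time in s.
With the tool pointing down it reaches from about 0.275 to 0.875 m from the base axis. Payload 12.5 kg.
Tool frame: the origin (TCP) lies at the very end of the fingers, on their centre line; the grasp point (between the pads) lies 19 mm behind it; z points along the fingers, y is the line along which they close (so a half turn about z gives the same grasp; the last joint's range is limited). The gripper opens to 85 mm and grips with 20 to 120 N. Pads are 22 mm wide; open, the fingers measure 114 mm over their backs; the gripper's body (76 mm by 85 mm) begins 54 mm behind the grasp point. The pads swing forward as they close: fully open they stand 13 mm farther back than shut.
Start: joints at [1.133, 0.351, 1.652, -0, 1.139, -0.085], TCP at [0.19, 0.516, 0.231] pointing down, gripper open.
Joint ranges: [-2.75, 2.75], [-0.79, 2.1], [0.01, 2.65], [-1.57, 4.71], [0.07, 3.14], [-2.87, 2.87]. Speed limits (rad/s): [2.22, 2.22, 2.79, 3.14, 3.14, 3.14].

## Interface

Orientations are given as a 3x3 rotation matrix whose columns are the frame's x, y, z axes.
In Python, from bench import manip gives the robot as it stands. Calls block until the motion is done:
- manip.move_ptp(position, orientation): joint-space move of the TCP to a pose.
- manip.move_l(position, attitude=None, max_speed=0.15): straight line of the TCP; attitude=None keeps the orientation; max_speed is the mean speed in m/s.
- manip.move_j(angles): joint-space move.
- manip.set_gripper(opening, effort=None): opening from 0.0 (shut) to 1.0 (fully open); effort is the grip in N (None keeps the last); returns when the fingers have stopped.
- manip.dwell(seconds).
- manip.inverse_kinematics(position, orientation): joint angles nearest the present ones, or None.
- manip.grab_frame(name): name is "scene" or "top" or "wrist"; returns (picture, depth): 480x640x3 uint8, red, green, blue; 480x640 float32, m along the optical axis (not along the pixel's ray), 0 where there is no reading.
- manip.get_calibration(name): a dict with "camera_matrix" (3x3 intrinsics, pixels), "R" (3x3) and "t" (3): a world point X has camera coordinates R X + t. Camera axes: x right, y down, z forward; pixel columns grow to the right and rows downward; lengths in m; the calibration is good to about 2 mm. A picture is of the moment at which its call begins: read the wrist's pose just before it. get_calibration takes no time and is no camera call; for the wrist camera it gives the pose at the moment of the call.
A pose or a line that the arm cannot do raises manip.Unreachable and nothing moves.
- manip.sign_off(): hands the job in; it is judged then, once.
Trained networks look in the newest picture that a camera, given by its name, has taken for a name from the list of things; names that differ only in an ending like _2 or _b are one class to them, and where a whole thing is asked for, a point or a joint stands for the part that bears it (a point fixed in the world has none). Each returns a list of dicts, best first, with "confidence" (0 to 1); they miss things now and then, are a little off and sometimes report something else, mostly with a low value. They report only what shows in the picture. A call takes as long as a camera call.
- manip.look_for(camera, name): "at" ([x, y, z] in m, in world coordinates, good to about 4 mm: the middle of the surface that is visible of it).
Readings, each from a call of its own:
- manip.current_time(): time.
- manip.current_qpos(): joint angles.
- manip.current_joint_vel(): joint speeds.
- manip.current_joint_torque(): joint torques, N m.
- manip.current_ee_pos(): TCP position.
- manip.current_tcp_rot(): TCP orientation.
- manip.current_force(): force on the tool from outside, world axes, zero at the start.
- manip.current_ft_torque(): the same for the moment, N m.
- manip.current_grip_width(): opening from 0.0 (shut) to 1.0 (fully open).
- manip.current_grip_force(): force on a finger pad.
Only numpy, scipy, OpenCV 4.12 (cv2) and the standard library are available. Lean on these libraries where they do the work, as an engineer would, in place of code of your own. Each camera call takes 0.05 s, during which the arm holds its last target. There are 200 camera calls.

## Task

On top of the low black battery backup box are three raised hatch covers; open the battery hatch, the wide one. Press its ribbed front part down once, all the way, with the fingertips so that its push-push latch lets go, then take the hand away and watch for two seconds that it springs up and stays open. Do not press it a second time, leave the two narrow hatches shut, and do not lift or push about the small things on and around the box.

Things in the scene. Friction and masses are not known exactly. Their poses are not given: they have to be found in the camera images.
- backup_box: low black desk battery backup box, 140 (x) x 260 (y) x 70 mm tall, fixed to the worktop; origin at the centre of its underside, -x its front (vents and display), z up. Three hatch covers in a row on its top, 82 mm apart, in any order; their hinges lie towards its rear (+x)
- battery_hatch (a joint): hinge of the battery hatch, the wide cover, rad: about 0 latched shut (level), positive as its front edge rises, 1.15 fully open (its stop), about -0.095 pressed right down. The cover is 62 mm wide, grey, raised 8 mm above the box's top, 62 mm from hinge (rear) to front edge. Sprung to open, held by a push-push latch
- battery_press (a point): the place to press on the battery hatch: on its top face, midway across its width, 12 mm behind its front edge and 50 mm in front of its hinge, at the ribs. 78 mm above the worktop when shut; x points to the hinge, y along its width, z up out of the cover. Moves with the cover
- battery_latch (a joint): slide of the battery hatch's hidden latch, m: 0 before, about 0.007 after one press, 0.016 after two. Pressed at the ribs the cover goes down 5 mm against 2 to 6 N to a firm stop; having gone down over 4 mm it swings up to its open stop as the finger rises, and stays there. A shorter press leaves it latched; pushed down again when open it latches shut
- fuse_hatch (a joint): hinge of the fuse hatch, one of two narrow covers, rad: about 0 latched shut (level), positive as its front edge rises, 1.15 fully open (its stop), about -0.095 pressed right down. The cover is 34 mm wide, grey, raised 8 mm above the box's top, 62 mm from hinge (rear) to front edge. It has the same kind of latch and must stay shut
- fuse_press (a point): the place to press on the fuse hatch: on its top face, midway across its width, 12 mm behind its front edge and 50 mm in front of its hinge, at the ribs. 78 mm above the worktop when shut; x points to the hinge, y along its width, z up out of the cover. Moves with the cover
- spare_hatch (a joint): hinge of the spare-fuse hatch, the other narrow cover, rad: about 0 latched shut (level), positive as its front edge rises, 1.15 fully open (its stop), about -0.095 pressed right down. The cover is 34 mm wide, grey, raised 8 mm above the box's top, 62 mm from hinge (rear) to front edge. It has the same kind of latch and must stay shut
- spare_press (a point): the place to press on the spare-fuse hatch: on its top face, midway across its width, 12 mm behind its front edge and 50 mm in front of its hinge, at the ribs. 78 mm above the worktop when shut; x points to the hinge, y along its width, z up out of the cover. Moves with the cover
- glue_stick: white glue stick with a yellow band, standing, 27 mm across, 96 mm tall, beside the box's left end; loose, origin at the centre of its underside; leave it alone
- nine_volt: small 9 V block battery, standing, 28 x 31 x 47 mm, beside the box's left end; loose, origin at the centre of its underside; leave it alone
- usb_stick: blue USB stick lying flat, 47 x 52 x 10 mm, on the front strip of the box's top, towards its right end; loose, origin at the centre of its underside; leave it alone
- eraser: white and blue eraser, 34 x 46 x 12 mm, lying on the front strip of the box's top, left of its middle; loose, origin at the centre of its underside; leave it alone

How it is judged:
On the way, in this order (a step that is already met when the one before it is completed fails the run):
1. the fingers press the battery hatch down past level (value of joint battery_hatch below -0.045 rad and contact force between the fingers and battery_hatch above 0.5 N), for 0.02 s.
2. the battery hatch has sprung open and stays open for a second untouched (value of joint battery_hatch above 1 rad and contact force between anything else and battery_hatch below 0.1 N), for 1 s.
At the end, for the whole second after the job is handed in: The battery hatch stands open (over 1.0 rad) after exactly one press of its latch (latch slide between 5 and 11.5 mm), the two narrow hatches are shut (within -0.03 to 0.1 rad), and every small thing is within 30 mm of where it stood (value of joint battery_hatch above 1 rad and value of joint battery_latch between 0.005 and 0.0115 m and value of joint fuse_hatch between -0.03 and 0.1 rad and value of joint spare_hatch between -0.03 and 0.1 rad and distance of each of glue_stick, nine_volt, usb_stick, eraser from where it was at the start of the episode below 0.03 m); the robot touches nothing.
It fails at once if the battery hatch's latch is pressed a second time (value of joint battery_latch above 0.0115 m).
It fails at once if a narrow hatch opens (value of joint any of fuse_hatch, spare_hatch above 0.1 rad).
It fails at once if a small thing is lifted, carried, or pushed more than 30 mm (distance of any of glue_stick, nine_volt, usb_stick, eraser from where it was at the start of the episode above 0.03 m).
It also fails if it takes over 32 s, if anything falls off the work surface, if the arm or the gripper's body presses on something with over 40 N, if the wrist force passes 120 N, or if a joint passes its speed limit or range.

## Working session

There is one attempt and no reset: what is moved stays moved. The work goes in short steps, each a Python script; the robot and the scene stay as the last script left them, time stands still between calls to the robot, and variables do not carry over. Pictures are saved under pics/ and viewed, at most 10 in all, crops included, and the job is handed in when it is done.

```bash
mkdir -p pics
python3 - <<'E'
from bench import manip
import cv2
for c in ("scene","top"):
    p,d=manip.grab_frame(c); cv2.imwrite(f"pics/{c}1.png",p[:,:,::-1])
    for n in ("battery_press","battery_hatch","fuse_press","spare_press","backup_box","usb_stick","eraser","glue_stick","nine_volt"):
        print(c,n,[([round(float(v),3) for v in r["at"]],round(r["confidence"],2)) for r in manip.look_for(c,n)[:3]])
print(manip.current_time(), manip.current_tcp_rot())
E
```

```text
scene battery_press [([0.467, -0.081, 0.077], 0.82), ([0.495, 0.075, 0.075], 0.63)]
scene battery_hatch [([0.466, -0.081, 0.073], 0.74)]
scene fuse_press [([0.459, -0.157, 0.078], 0.62)]
scene spare_press [([0.472, -0.001, 0.081], 0.9), ([0.467, -0.08, 0.079], 0.19)]
scene backup_box [([0.392, -0.125, 0.059], 0.92)]
scene usb_stick [([0.398, -0.157, 0.081], 0.84)]
scene eraser [([0.402, -0.037, 0.084], 0.84)]
scene glue_stick [([0.497, 0.075, 0.072], 0.65), ([0.459, -0.159, 0.079], 0.64)]
scene nine_volt [([0.457, 0.105, 0.037], 0.63)]
top battery_press [([0.471, -0.073, 0.077], 0.58)]
top battery_hatch [([0.472, -0.079, 0.078], 0.91)]
top fuse_press [([0.465, -0.163, 0.078], 0.85)]
top spare_press [([0.477, 0.005, 0.075], 0.65)]
top backup_box [([0.419, -0.069, 0.069], 0.83)]
top usb_stick [([0.4, -0.156, 0.081], 0.53), ([0.474, 0.001, 0.079], 0.36)]
top eraser [([0.409, -0.022, 0.08], 0.55)]
top glue_stick [([0.402, -0.155, 0.08], 0.75), ([0.505, 0.082, 0.099], 0.65), ([0.42, -0.071, 0.067], 0.42)]
top nine_volt []
1.0 [[-9.38405157e-01  3.45536916e-01  3.11635195e-06]
 [ 3.45536916e-01  9.38405157e-01 -1.47016248e-05]
 [-8.00435485e-06 -1.27192659e-05 -1.00000000e+00]]
```

View pics/top1.png

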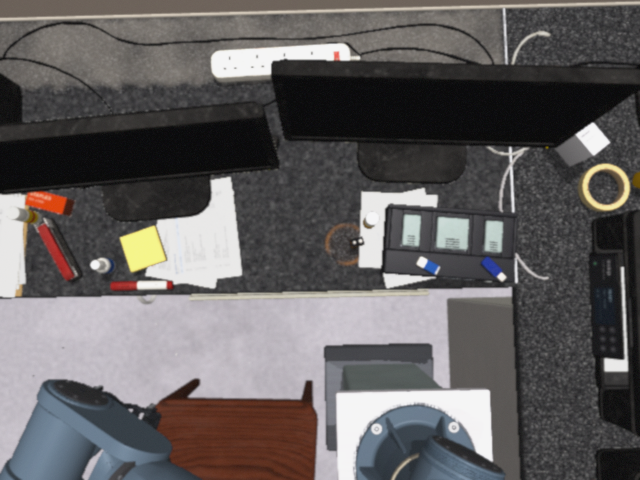

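View pics/scene1.png

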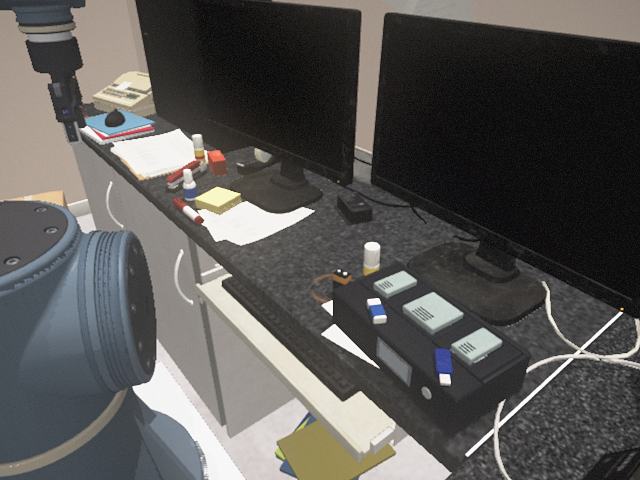

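The wide hatch is the middle one (top view about (452,234), scene view (432,312)), agreeing with the networks. The eraser is at (428,266) and the USB stick at (493,268) in the top view. Next I'll get the hatch's exact pose by segmentation.

Run:
```python
from bench import manip
import cv2, numpy as np
for c,seed in (("top",(452,234)),("scene",(432,312))):
    p,d=manip.grab_frame(c); K=manip.get_calibration(c); M=K["camera_matrix"];R=K["R"];t=K["t"]
    v,u=np.mgrid[:480,:640]
    X=(np.stack([(u-M[0,2])/M[0,0]*d,(v-M[1,2])/M[1,1]*d,d],-1)-t)@R
    g=p.astype(int); m=((g.min(2)>90)&(g.max(2)-g.min(2)<60)&(abs(X[...,2]-.078)<.012)).astype(np.uint8)
    n,lab,st,_=cv2.connectedComponentsWithStats(m)
    for i in range(1,n):
        if st[i,4]<80: continue
        # project pixels on plane z=.078
        vv,uu=np.nonzero(lab==i)
        ray=np.stack([(uu-M[0,2])/M[0,0],(vv-M[1,2])/M[1,1],np.ones(len(uu))],-1)@R; o=-R.T@t
        P=o+ray*((.078-o[2])/ray[:,2])[:,None]
        print(c,st[i],cv2.minAreaRect((P[:,:2]*1000).astype(np.float32)), X[lab==i].mean(0).round(4), i==lab[seed[1],seed[0]])
    tall=(X[...,2]>.12)&(d>0)&(X[...,1]<.1)&(X[...,1]>-.25)&(X[...,0]>.4)
    print("monitor min x",np.percentile(X[tall][:,0],[0,1,5]), X[tall][:,2].max(), X[tall][:,2].min())
```

```text
top [568 137  20  23 145] ((635.7050170898438, -333.50146484375), (50.48912048339844, 14.452704429626465), 37.33307647705078) [ 0.6359 -0.3337  0.0782] False
top [ 16 207  12  14  80] ((529.5096435546875, 779.7230834960938), (19.176979064941406, 26.23366355895996), 76.65047454833984) [0.5292 0.7789 0.0784] False
top [402 214  20  32 570] ((481.0432434082031, 2.5632686614990234), (36.22910690307617, 63.436439514160156), 84.3246078491211) [0.481  0.0027 0.0778] False
top [ 436  216   34   34 1025] ((472.593017578125, -78.02085876464844), (64.20582580566406, 64.54928588867188), 84.50343322753906) [ 0.4728 -0.0779  0.078 ] True
top [484 220  20  33 583] ((464.6326599121094, -158.76779174804688), (36.550235748291016, 64.22418975830078), 84.39766693115234) [ 0.4649 -0.1587  0.0779] False
top [415 255  13  14 113] ((417.7002258300781, -14.210466384887695), (19.53069496154785, 23.474807739257812), 57.23542022705078) [ 0.4173 -0.0141  0.079 ] False
top [ 91 260  12  10  82] ((426.7787170410156, 631.0963745117188), (19.76259422302246, 19.231903076171875), 52.694217681884766) [0.4266 0.6326 0.0
[... 1570 characters left out ...]
42565917969, -46.992305755615234), (16.8265323638916, 19.319744110107422), 50.32158279418945) [ 0.3976 -0.045   0.0752] False
scene [ 451  327   51   37 1060] ((455.7431640625, -162.10614013671875), (37.96514129638672, 70.41024017333984), 84.43278503417969) [ 0.4586 -0.1613  0.0754] False
scene [439 373  12  13 134] ((378.16888427734375, -174.1154327392578), (19.02581024169922, 12.90257453918457), 39.34742736816406) [ 0.3816 -0.172   0.0741] False
scene [157 437  15  20 115] ((81.28731536865234, -47.1761474609375), (6.882781982421875, 28.199878692626953), 4.236361503601074) [ 0.0816 -0.0478  0.0778] False
monitor min x [0.63205122 0.63798464 0.64128302] 0.4430554210834418 0.12001296507096891
```

```bash
cat > h.py <<'E'
import numpy as np
a=np.array([.995,-.101,0]);a/=np.linalg.norm(a)   # towards the hinge
y=np.array([-a[1],a[0],0])
R=np.column_stack([-a,y,[0,0,-1]])
P=np.array([.472,-.079,.078])-.019*a
E
python3 - <<'E'
from bench import manip
from h import *
import cv2
manip.set_gripper(0.0)
manip.move_ptp(P+[0,0,.12],R)
p,d=manip.grab_frame("wrist"); cv2.imwrite("pics/w1.png",p[:,:,::-1])
print(manip.look_for("wrist","battery_press")[:2],P)
K=manip.get_calibration("wrist")
for X in (P,P+.031*y,P-.031*y,P-.012*a,P+.05*a):
    q=K["camera_matrix"]@(K["R"]@X+K["t"]); print((q[:2]/q[2]).round())
print(manip.current_time(),manip.current_ee_pos(),manip.current_force())
E
```

```text
[{'at': [0.4795, 0.0048, 0.0833], 'confidence': 0.58}] [ 0.45309714 -0.07708122  0.078     ]
[325. 227.]
[366. 227.]
[285. 227.]
[325. 211.]
[325. 287.]
4.2833 [ 0.45323405 -0.07659979  0.19801776] [ 1.16952177 -0.08685719 -0.31768505]
```

View pics/w1.png

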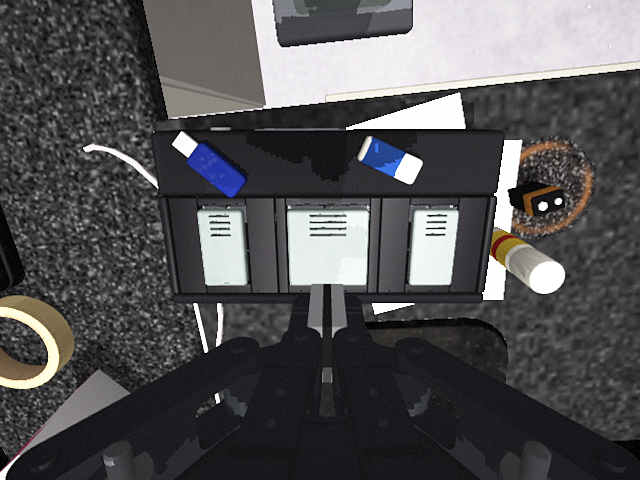

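The wrist view shows the wide cover at columns 288–370 and rows 207–287, with its ribs near (328,224). My projected press point (325,227) is within about 2–3 mm, so I'll shift slightly and press under force guard.

Run:
```python
from bench import manip
from h import *
import cv2
Q=P-.0015*a+.0015*y
manip.move_l(Q+[0,0,.008],R)
f0=manip.current_force()[2]; z=.081
while z>.069:
    manip.move_l([Q[0],Q[1],z],max_speed=.03)
    f=manip.current_force()[2]-f0; print(round(z,4),round(manip.current_ee_pos()[2],4),round(f,2))
    if f>14: break
    z-=.001
manip.dwell(.1)
manip.move_l(Q-.02*a+[0,0,.07],max_speed=.15)
manip.move_l(Q-.05*a+[0,0,.17],max_speed=.2)
manip.dwell(2)
p,d=manip.grab_frame("wrist"); cv2.imwrite("pics/w2.png",p[:,:,::-1])
p,d=manip.grab_frame("scene"); cv2.imwrite("pics/s2.png",p[:,:,::-1])
print(manip.current_time(),manip.current_force())
```

```text
0.081 0.0811 1.38
0.08 0.08 0.13
0.079 0.0789 0.24
0.078 0.078 1.64
0.077 0.077 1.58
0.076 0.0759 1.79
0.075 0.0749 1.56
0.074 0.0739 1.76
0.073 0.0736 14.21
11.0417 [-0.4576345  -0.25324519 -0.04055035]
```

View pics/s2.png

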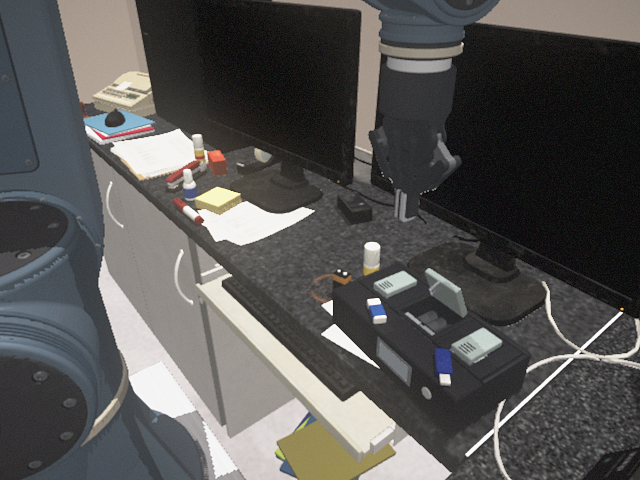

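The battery hatch stands open at (445,290). The narrow hatches at (395,284) and (477,345) are shut, the small things have not moved, and the hand is clear.

```bash
python3 -c "
from bench import manip
print(manip.sign_off())"
```

```text
the job is handed in; nothing more can be done
None
```

The battery hatch sprang open after one full press and was still open when checked two seconds later; both narrow hatches stayed shut, the small things did not move, and the job is handed in.

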